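# Scoop walnuts into a bowl and slide it to the customer

### The job

Use the hand scoop to take at least four of the five walnuts from the low-fronted wooden bin and tip them into the earthenware bowl; do not touch the nuts with the fingers, and leave every other nut in the bin, none on the counter. Then slide the filled bowl across the counter, without lifting it, until its foot stands wholly on the round cork mat, and finish with the scoop lying flat and right way up on the bare counter. Leave the baked goods, the two jars and the scraper where they stand.

Things in the scene. Friction and masses are not known exactly. Their poses are not given: they have to be found in the camera images.
- scoop: hand scoop: aluminium pan 110 long (x) x 80 wide (y), floor 2.5 thick, sides 36 high that stop 28 short of the lip, back wall 45 high, open at the front (+x). A straight dark wooden handle, 18 wide (y) x 24 high, 110 long, runs back (-x) from the back wall, rising at 12 degrees. Starts flat on the counter. Origin: centre of the pan's underside; +x to the open front, +z up
- scoop_grip (a point): point in the middle of the scoop handle's section, 45 from the pan's back wall along the handle: at (-99, 0, 49) mm in the scoop's frame
- scoop_lip (a point): middle of the scoop's front lower edge (the lip), at (55, 0, 0) mm in the scoop's frame
- bin: wooden bin fixed to the counter, 255 long (x) x 110 wide (y), boards 8 thick. Inner floor x -105 to 105, y -47 to 47, 8 above the counter. Side walls 55 high above the counter; the front (-x) end is low, 30 high, leaning out 30 degrees; the rear (+x) end is 70 high, leaning out 12 degrees. Origin: under the floor's centre, at counter height; +x from low front to high rear
- bin_floor (a point): centre of the bin's inner floor, on its upper face
- nut0: a walnut in its shell, 35 long x 32 thick, 13 g, starting on the bin's floor. Origin: its centre
- nut1: a walnut in its shell, 35 long x 32 thick, 13 g, starting on the bin's floor. Origin: its centre
- nut2: a walnut in its shell, 35 long x 32 thick, 13 g, starting on the bin's floor. Origin: its centre
- nut3: a walnut in its shell, 35 long x 32 thick, 13 g, starting on the bin's floor. Origin: its centre
- nut4: a walnut in its shell, 35 long x 32 thick, 13 g, starting on the bin's floor. Origin: its centre
- bowl: round open earthenware bowl, 0.4 kg, 55 high, rim radius 80, foot radius 62, walls 5 thick and flaring, inner floor 6 above its underside; starts empty on the counter. Origin: centre of its underside
- mat: flat round cork mat lying on the counter, radius 95, so thin that things slide onto it without a step. Origin: its centre
- pretzel: bystander: a pretzel, 120 x 105 x 22 high. Origin: centre of its underside
- roll_a: bystander: a bread roll, 84 across, 48 high. Origin: centre of its underside
- roll_b: bystander: a browner bread roll, 84 across, 48 high. Origin: centre of its underside
- shaker: bystander: a squat white sugar jar with its lid on, radius 36, 85 high. Origin: centre of its underside
- jam: bystander: a jam jar, radius 36, 75 high. Origin: centre of its underside
- scraper: bystander: a flat wooden dough scraper, 75 x 110 x 12 high. Origin: centre of its underside
Things that resemble listed ones, but are neither listed nor needed, are in the scene too. What is shaped like the nut1 but purple or white is not meant.

How it is judged:
On the way, in this order (a step that is already met when the one before it is completed fails the run):
1. at least four walnuts lie in the bowl, tipped in before the bowl has come to the mat ((((horizontal distance between nut0 and bowl below 0.078 m and z of nut0 in the frame of bowl below 0.065 m) and (horizontal distance between nut1 and bowl below 0.078 m and z of nut1 in the frame of bowl below 0.065 m) and (horizontal distance between nut2 and bowl below 0.078 m and z of nut2 in the frame of bowl below 0.065 m) and (horizontal distance between nut3 and bowl below 0.078 m and z of nut3 in the frame of bowl below 0.065 m)) or ((horizontal distance between nut0 and bowl below 0.078 m and z of nut0 in the frame of bowl below 0.065 m) and (horizontal distance between nut1 and bowl below 0.078 m and z of nut1 in the frame of bowl below 0.065 m) and (horizontal distance between nut2 and bowl below 0.078 m and z of nut2 in the frame of bowl below 0.065 m) and (horizontal distance between nut4 and bowl below 0.078 m and z of nut4 in the frame of bowl below 0.065 m)) or ((horizontal distance between nut0 and bowl below 0.078 m and z of nut0 in the frame of bowl below 0.065 m) and (horizontal distance between nut1 and bowl below 0.078 m and z of nut1 in the frame of bowl below 0.065 m) and (horizontal distance between nut3 and bowl below 0.078 m and z of nut3 in the frame of bowl below 0.065 m) and (horizontal distance between nut4 and bowl below 0.078 m and z of nut4 in the frame of bowl below 0.065 m)) or ((horizontal distance between nut0 and bowl below 0.078 m and z of nut0 in the frame of bowl below 0.065 m) and (horizontal distance between nut2 and bowl below 0.078 m and z of nut2 in the frame of bowl below 0.065 m) and (horizontal distance between nut3 and bowl below 0.078 m and z of nut3 in the frame of bowl below 0.065 m) and (horizontal distance between nut4 and bowl below 0.078 m and z of nut4 in the frame of bowl below 0.065 m)) or ((horizontal distance between nut1 and bowl below 0.078 m and z of nut1 in the frame of bowl below 0.065 m) and (horizontal distance between nut2 and bowl below 0.078 m and z of nut2 in the frame of bowl below 0.065 m) and (horizontal distance between nut3 and bowl below 0.078 m and z of nut3 in the frame of bowl below 0.065 m) and (horizontal distance between nut4 and bowl below 0.078 m and z of nut4 in the frame of bowl below 0.065 m))) and horizontal distance between bowl and mat above 0.06 m), for 0.2 s.
2. the bowl stands on the mat (centres within 30 mm) (horizontal distance between bowl and mat below 0.03 m), for 0.2 s.
At the end, for the whole second after the job is handed in: At least four walnuts are in the bowl and every other one is in the bin; the bowl stands upright and at rest on the counter with its centre within 30 mm of the mat's centre; the scoop lies at rest, flat and upright (within 0.1 rad, underside within 5 mm of the counter) ((((horizontal distance between nut0 and bowl below 0.078 m and z of nut0 in the frame of bowl below 0.065 m) and (horizontal distance between nut1 and bowl below 0.078 m and z of nut1 in the frame of bowl below 0.065 m) and (horizontal distance between nut2 and bowl below 0.078 m and z of nut2 in the frame of bowl below 0.065 m) and (horizontal distance between nut3 and bowl below 0.078 m and z of nut3 in the frame of bowl below 0.065 m)) or ((horizontal distance between nut0 and bowl below 0.078 m and z of nut0 in the frame of bowl below 0.065 m) and (horizontal distance between nut1 and bowl below 0.078 m and z of nut1 in the frame of bowl below 0.065 m) and (horizontal distance between nut2 and bowl below 0.078 m and z of nut2 in the frame of bowl below 0.065 m) and (horizontal distance between nut4 and bowl below 0.078 m and z of nut4 in the frame of bowl below 0.065 m)) or ((horizontal distance between nut0 and bowl below 0.078 m and z of nut0 in the frame of bowl below 0.065 m) and (horizontal distance between nut1 and bowl below 0.078 m and z of nut1 in the frame of bowl below 0.065 m) and (horizontal distance between nut3 and bowl below 0.078 m and z of nut3 in the frame of bowl below 0.065 m) and (horizontal distance between nut4 and bowl below 0.078 m and z of nut4 in the frame of bowl below 0.065 m)) or ((horizontal distance between nut0 and bowl below 0.078 m and z of nut0 in the frame of bowl below 0.065 m) and (horizontal distance between nut2 and bowl below 0.078 m and z of nut2 in the frame of bowl below 0.065 m) and (horizontal distance between nut3 and bowl below 0.078 m and z of nut3 in the frame of bowl below 0.065 m) and (horizontal distance between nut4 and bowl below 0.078 m and z of nut4 in the frame of bowl below 0.065 m)) or ((horizontal distance between nut1 and bowl below 0.078 m and z of nut1 in the frame of bowl below 0.065 m) and (horizontal distance between nut2 and bowl below 0.078 m and z of nut2 in the frame of bowl below 0.065 m) and (horizontal distance between nut3 and bowl below 0.078 m and z of nut3 in the frame of bowl below 0.065 m) and (horizontal distance between nut4 and bowl below 0.078 m and z of nut4 in the frame of bowl below 0.065 m))) and horizontal distance between bowl and mat below 0.03 m and angle between each of bowl, scoop's own z axis and vertical below 0.1 rad and height (world z) of bowl below 0.008 m and linear speed of each of bowl, scoop below 0.02 m/s and ((horizontal distance between nut0 and bowl below 0.078 m and z of nut0 in the frame of bowl below 0.065 m) or (x of nut0 in the frame of bin between -0.12 and 0.135 m and y of nut0 in the frame of bin between -0.052 and 0.052 m and z of nut0 in the frame of bin below 0.08 m)) and ((horizontal distance between nut1 and bowl below 0.078 m and z of nut1 in the frame of bowl below 0.065 m) or (x of nut1 in the frame of bin between -0.12 and 0.135 m and y of nut1 in the frame of bin between -0.052 and 0.052 m and z of nut1 in the frame of bin below 0.08 m)) and ((horizontal distance between nut2 and bowl below 0.078 m and z of nut2 in the frame of bowl below 0.065 m) or (x of nut2 in the frame of bin between -0.12 and 0.135 m and y of nut2 in the frame of bin between -0.052 and 0.052 m and z of nut2 in the frame of bin below 0.08 m)) and ((horizontal distance between nut3 and bowl below 0.078 m and z of nut3 in the frame of bowl below 0.065 m) or (x of nut3 in the frame of bin between -0.12 and 0.135 m and y of nut3 in the frame of bin between -0.052 and 0.052 m and z of nut3 in the frame of bin below 0.08 m)) and ((horizontal distance between nut4 and bowl below 0.078 m and z of nut4 in the frame of bowl below 0.065 m) or (x of nut4 in the frame of bin between -0.12 and 0.135 m and y of nut4 in the frame of bin between -0.052 and 0.052 m and z of nut4 in the frame of bin below 0.08 m)) and height (world z) of scoop below 0.005 m); the robot touches nothing.
It fails at once if the fingers touch a walnut (contact force between the fingers and nut0 above 0.5 N or contact force between the fingers and nut1 above 0.5 N or contact force between the fingers and nut2 above 0.5 N or contact force between the fingers and nut3 above 0.5 N or contact force between the fingers and nut4 above 0.5 N).
It fails at once if the bowl is lifted by more than 12 mm or tipped by more than 0.3 rad (height (world z) of bowl above 0.012 m or angle between bowl's own z axis and vertical above 0.3 rad).
It fails at once if a bystander is moved by more than 25 mm (distance of any of pretzel, roll_a, roll_b, shaker, jam, scraper from where it was at the start of the episode above 0.025 m).
It also fails if it takes over 72 s, if anything falls off the work surface, if the arm or the gripper's body presses on something with over 40 N, if the wrist force passes 120 N, or if a joint passes its speed limit or range.

### The arm

A 6-joint arm with a two-finger parallel gripper is mounted at the origin on the work surface. World frame = base frame: x ahead of the robot, y to its left, z up, the work surface at z = 0. Lengths are in m, angles in rad, forces in N, time in s.
With the tool pointing down it reaches from about 0.4 to 0.925 m from the base axis. Payload 12.5 kg.
Tool frame: the origin (TCP) lies midway between the tips of the shut fingers; the grasp point (between the pads) lies 19 mm behind it; z points along the fingers, y is the line along which they close (so a half turn about z gives the same grasp; the last joint's range is limited). The gripper opens to 95 mm and grips with 3 to 60 N. Pads are 20 mm wide; open, the fingers measure 119 mm over their backs; the gripper's body (75 mm by 180 mm) begins 59 mm behind the grasp point.
Start: joints at [1.2, 0.491, 1.559, -0, 1.092, -0.106], TCP at [0.164, 0.603, 0.215] pointing down, gripper open.
Joint ranges: [-3.1, 3.1], [-0.84, 2.19], [0.05, 2.79], [-1.13, 4.28], [0.06, 2.93], [-2.69, 2.69]. Speed limits (rad/s): [2.22, 2.22, 2.79, 3.14, 3.14, 3.14].

### API

Orientations are given as a rotation vector (axis times angle).
In Python, from plant import manip gives the robot as it stands. Calls block until the motion is done:
- manip.reach(position, orientation): joint-space move of the TCP to a pose.
- manip.move_linear(position, frame=None, rate=0.15): straight line of the TCP; frame=None keeps the orientation; rate is the mean speed in m/s.
- manip.move_j(angles): joint-space move.
- manip.open_gripper() and manip.grasp(): open the fingers fully, or close them until they stop; the grip force is fixed at half the most.
- manip.wait(seconds).
- manip.ik(position, orientation): joint angles nearest the present ones, or None.
- manip.sense(): the state.
- manip.snapshot(name): name is "scene" or "top" or "wrist"; returns (picture, depth): 420x560x3 uint8, blue, green, red; 420x560 float32, m along the optical axis (not along the pixel's ray), 0 where there is no reading.
- manip.calibration(name): a dict with "K" (3x3 intrinsics, pixels), "R" (3x3) and "t" (3): a world point X has camera coordinates R X + t; the wrist camera has in their place "hand_eye" (4x4, takes a point from camera to tool coordinates, whose origin is the TCP and whose axes are the flange's). Camera axes: x right, y down, z forward; pixel columns grow to the right and rows downward; lengths in m; the calibration is good to about 2 mm. A picture is of the moment at which its call begins: read the wrist's pose just before it. calibration takes no time and is no camera call.
A pose or a line that the arm cannot do raises manip.IKError and nothing moves.
- manip.sign_off(): hands the job in; it is judged then, once.
Trained networks look in the newest picture that a camera, given by its name, has taken for a name from the list of things; names that differ only in an ending like _2 or _b are one class to them, and where a whole thing is asked for, a point or a joint stands for the part that bears it (a point fixed in the world has none). Each returns a list of dicts, best first, with "conf" (0 to 1); they miss things now and then, are a little off and sometimes report something else, mostly with a low value. They report only what shows in the picture. A call takes as long as a camera call. They do not tell look-alikes from the thing itself.
- manip.outline_of(camera, name): "pixels" (420x560 bool, what is visible of it) and "uv" ([column, row] in pixels, amid what is visible of it).
The state is a dict: "t": time; "joint_pos": joint angles; "qvel": joint speeds; "effort": joint torques, N m; "position": TCP position; "tcp_rot": TCP orientation; "force": force on the tool from outside, world axes, zero at the start; "torque": the same for the moment, N m; "width": finger opening in m; "finger_force": force on a finger pad.
Only numpy, scipy, OpenCV 4.12 (cv2) and the standard library are available. Lean on these libraries where they do the work, as an engineer would, in place of code of your own. Each camera call takes 0.05 s, during which the arm holds its last target. There are 200 camera calls.

## Working session

There is one attempt and no reset: what is moved stays moved. The work goes in short steps, each a Python script; the robot and the scene stay as the last script left them, time stands still between calls to the robot, and variables do not carry over. Pictures are saved under pics/ and viewed, at most 12 in all, crops included, and the job is handed in when it is done.

```bash
ls; mkdir -p pics; cat > h.py <<'E'
import numpy as np, cv2
from plant import manip
from scipy.spatial.transform import Rotation as R
def cam(name):
    s=manip.sense(); im,d=manip.snapshot(name); c=manip.calibration(name)
    K=np.array(c["K"])
    if "R" in c:
        Rc=np.array(c["R"]);t=np.array(c["t"]); Rw=Rc.T; o=-Rc.T@t
    else:
        H=np.array(c["hand_eye"]); T=np.eye(4); T[:3,:3]=R.from_rotvec(s["tcp_rot"]).as_matrix(); T[:3,3]=s["position"]; T=T@H
        Rw=T[:3,:3]; o=T[:3,3]
    return im,d,K,Rw,o
def cloud(d,K,Rw,o):
    v,u=np.mgrid[:d.shape[0],:d.shape[1]]
    P=np.stack([(u-K[0,2])/K[0,0]*d,(v-K[1,2])/K[1,1]*d,d],-1)
    W=P@Rw.T+o; W[d<=0]=np.nan
    return W
E
python3 - <<'E'
from h import *
print(manip.sense())
for n in ["top","scene"]:
    im,d,K,Rw,o=cam(n); W=cloud(d,K,Rw,o); cv2.imwrite(f"pics/{n}0.png",im); np.savez(f"{n}0.npz",im=im,W=W)
    print(n,"cam",o.round(3))
    for k in ["scoop","scoop_grip","bin","nut0","bowl","mat","pretzel","roll_a","shaker","jam","scraper"]:
        for r in manip.outline_of(n,k):
            if r["conf"]<.15: continue
            p=W[r["pixels"]]; p=p[~np.isnan(p[:,0])]
            print(k,round(r["conf"],2),np.round(r["uv"]),len(p),np.median(p,0).round(3) if len(p) else None,p.min(0).round(3),p.max(0).round(3))
E
```

```text
pics
{'t': 0.0, 'joint_pos': array([ 1.20041966e+00,  4.91564586e-01,  1.55944919e+00, -6.48249181e-06,
        1.09170782e+00, -1.05599651e-01]), 'qvel': array([-0.00056555, -0.00048873, -0.00132068, -0.00042671,  0.00012149,
       -0.00034226]), 'effort': array([-4.97531131e-03, -6.12636065e+01, -2.58178174e+01,  6.90235547e-02,
        4.81864577e-02, -8.11289442e-05]), 'position': array([0.16344858, 0.60299419, 0.21405872]), 'tcp_rot': array([-4.14657786e-01, -3.11384381e+00,  1.72534484e-03]), 'force': array([ 0.25672207, -0.78477545,  0.12606247]), 'torque': array([ 0.0352441 , -0.00690205,  0.00606866]), 'finger_force': 0.0, 'width': 0.09482394099094582}
top cam [ 0.309 -0.042  1.364]
scoop 0.58 [243. 251.] 1315 [0.446 0.027 0.004] [ 0.393 -0.123 -0.007] [0.485 0.095 0.077]
scoop_grip 0.63 [246. 252.] 1411 [0.446 0.026 0.004] [ 0.393 -0.123 -0.007] [0.485 0.097 0.077]
bin 0.92 [360. 196.] 2935 [ 0.613 -0.33   0.014] [ 0.487 -0.385 -0.002] [ 0.744 -0.264  0.077]
nut0 0.69 [352. 190.] 104 [ 0.636 -0.299  0.035] [ 0.621 -0.319  0.02 ] [ 0.653 -0.285  0.042]
nut0 0.68 [401. 197.]
[... 2875 characters left out ...]
7  0.007 -0.002] [0.851 0.135 0.088]
pretzel 0.39 [269. 193.] 1438 [0.455 0.012 0.025] [ 0.344 -0.124 -0.003] [0.486 0.102 0.075]
pretzel 0.28 [157. 200.] 602 [ 0.328 -0.249  0.036] [ 0.286 -0.283  0.007] [ 0.349 -0.208  0.05 ]
roll_a 0.79 [405. 249.] 890 [0.78  0.167 0.036] [ 0.709  0.141 -0.001] [0.809 0.251 0.05 ]
roll_a 0.6 [158. 197.] 674 [ 0.326 -0.248  0.035] [ 0.221 -0.284 -0.002] [ 0.349 -0.196  0.05 ]
shaker 0.64 [372. 276.] 1680 [0.828 0.027 0.063] [ 0.755  0.007 -0.003] [0.851 0.148 0.088]
jam 0.91 [322. 305.] 1706 [ 0.826 -0.096  0.063] [ 0.73  -0.121 -0.002] [ 0.85  -0.011  0.078]
scraper 0.57 [248. 338.] 2186 [ 0.786 -0.228  0.012] [ 0.738 -0.282 -0.001] [ 0.822 -0.164  0.016]
```

```bash
python3 - <<'E'
import cv2
a=cv2.imread("pics/top0.png")[90:330,110:430]; cv2.imwrite("pics/topc.png",cv2.resize(a,None,fx=2.5,fy=2.5,interpolation=cv2.INTER_CUBIC))
E
```

```text
(no output)
```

View pics/topc.png

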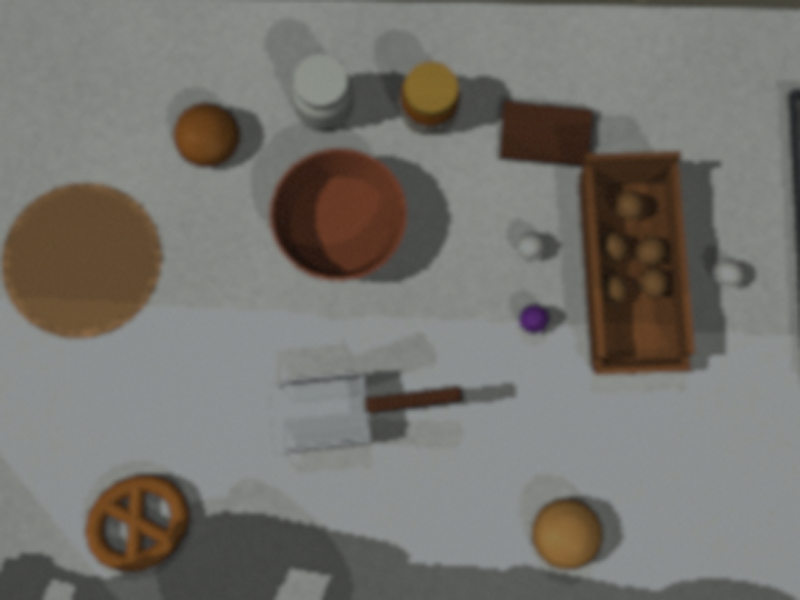

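View pics/scene0.png

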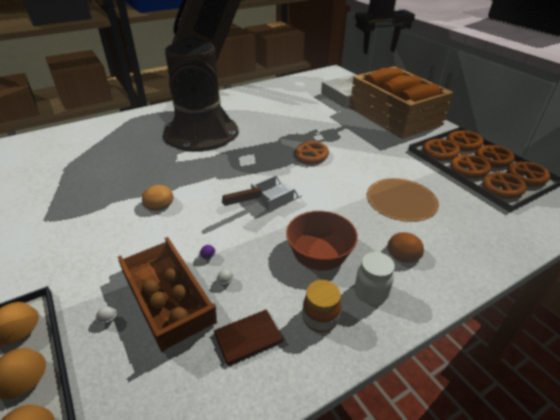

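The top view shows the scoop at (243,251), with its pan towards +y. The bin is at (360,196), low end towards the robot, and the bowl is at (248,179) with the mat at (141,194).

Candidates for the nuts:
- **Real nuts:** five brown ones inside the bin, at about (352,190), (370,190), (353,202), (372,203) and (362,172).
- **Decoys:** purple at (324,217), white at (322,188) and white at (401,197).

I'll use the brown ones in the bin. Next are wrist-camera close-ups of the scoop and the bin.

```bash
cat >> h.py <<'E'
def rot(z,y):
    z=np.array(z,float);z/=np.linalg.norm(z);y=np.array(y,float);y-=z*(y@z);y/=np.linalg.norm(y)
    return np.stack([np.cross(y,z),y,z],1)
def rv(M): return R.from_matrix(M).as_rotvec()
E
python3 - <<'E'
from h import *
print("hand_eye",np.round(manip.calibration("wrist")["hand_eye"],3).tolist())
M0=R.from_rotvec(manip.sense()["tcp_rot"]).as_matrix(); print("tool axes",M0.round(2).tolist())
im0=None
for nm,p,yaw in [("scoop",[0.43,-0.01,0.36],180),("bin",[0.60,-0.326,0.36],90)]:
    best=None
    for s in (1,-1):
        a=np.radians(yaw-90 if nm=="bin" else 5); y=[s*np.cos(a),s*np.sin(a),0] if nm=="scoop" else [0,s,0]
        q=manip.ik(p,rv(rot([0,0,-1],y)))
        if q is not None:
            print(nm,s,np.round(q,2))
            if best is None or abs(q[5])<abs(best[5]): best=q
    manip.move_j(best)
    im,d,K,Rw,o=cam("wrist"); W=cloud(d,K,Rw,o); np.savez(f"w_{nm}.npz",im=im,W=W)
    cv2.imwrite(f"pics/w_{nm}.png",im); print(manip.sense()["t"],o.round(3))
    for k in (["scoop"] if nm=="scoop" else ["bin","nut0"]):
        for r in manip.outline_of("wrist",k):
            if r["conf"]<.2: continue
            q=W[r["pixels"]]; q=q[~np.isnan(q[:,0])]
            print(k,round(r["conf"],2),np.round(r["uv"]),len(q),np.median(q,0).round(3),q.min(0).round(3),q.max(0).round(3))
a=np.hstack([cv2.imread(f"pics/w_{n}.png") for n in("scoop","bin")]);cv2.imwrite("pics/w2.png",cv2.resize(a,(800,300),interpolation=cv2.INTER_AREA))
E
```

```text
hand_eye [[0.001, -0.961, -0.278, 0.077], [1.0, 0.001, 0.001, 0.001], [-0.0, -0.278, 0.961, -0.171], [0.0, 0.0, 0.0, 1.0]]
tool axes [[-0.97, 0.26, 0.0], [0.26, 0.97, 0.0], [-0.0, 0.0, -1.0]]
scoop 1 [-0.18  0.07  1.77 -0.    1.3  -0.26]
3.6833 [0.425 0.069 0.531]
scoop 0.94 [285. 138.] 5919 [0.445 0.027 0.004] [ 0.394 -0.119 -0.001] [0.484 0.098 0.076]
scoop 0.54 [334. 360.] 2901 [ 0.561 -0.333  0.009] [ 0.479 -0.377  0.006] [ 0.704 -0.014  0.416]
bin 1 [-0.59  0.49  1.18  0.    1.47 -2.17]
bin -1 [-0.59  0.49  1.18 -0.    1.47  0.98]
5.1333 [ 0.68  -0.324  0.532]
bin 0.62 [274. 148.] 12970 [ 0.631 -0.324  0.011] [ 0.475 -0.39  -0.001] [ 0.749 -0.257  0.074]
bin 0.39 [289. 144.] 549 [ 0.635 -0.344  0.035] [ 0.615 -0.364  0.008] [ 0.652 -0.327  0.042]
nut0 0.95 [259. 174.] 488 [ 0.59  -0.3    0.035] [ 0.57  -0.317  0.01 ] [ 0.605 -0.282  0.043]
nut0 0.87 [354. 158.] 467 [ 0.613 -0.437  0.028] [ 0.595 -0.455  0.016] [ 0.628 -0.421  0.034]
nut0 0.74 [259. 140.] 494 [ 0.639 -0.302  0.036] [ 0.621 -0.318  0.024] [ 0.656 -0.286  0.043]
nut0 0.7 [194. 199.] 414 [ 0.555 -0.21   0.028] [ 0.538 -0.224  0.001] [ 0.569 -0.185  0.035]
nut0 0.68 [290. 143.] 527 [ 0.635 -0.345  0.035] [ 0.617 -0.363  0.025] [ 0.652 -0.328  0.042]
nut0 0.67 [271. 102.] 551 [ 0.69  -0.321  0.036] [ 0.673 -0.338  0.024] [ 0.708 -0.305  0.043]
nut0 0.62 [193. 136.] 508 [ 0.641 -0.208  0.028] [ 0.623 -0.223 -0.001] [ 0.656 -0.187  0.036]
nut0 0.61 [293. 167.] 501 [ 0.599 -0.347  0.035] [ 0.579 -0.364  0.011] [ 0.615 -0.331  0.043]
```

View pics/w2.png

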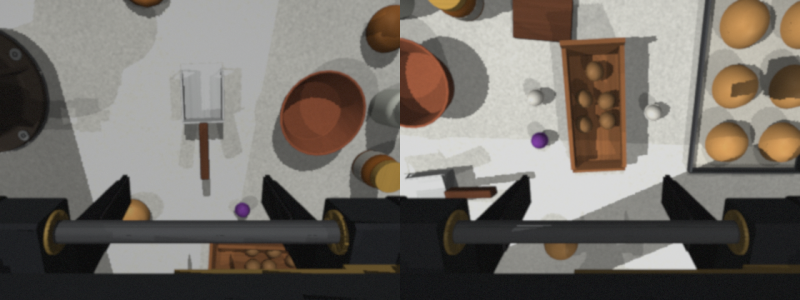

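```bash
python3 - <<'E'
from h import *
from scipy import ndimage
def box(W,x0,x1,y0,y1,z0,z1):
    m=(W[...,0]>x0)&(W[...,0]<x1)&(W[...,1]>y0)&(W[...,1]<y1)&(W[...,2]>z0)&(W[...,2]<z1); return W[m]
for f in ("w_scoop","top0"):
    W=np.load(f+".npz")["W"]
    h=box(W,.35,.53,-.15,-.03,.03,.1)
    c=h[:,:2].mean(0);u,s,v=np.linalg.svd(h[:,:2]-c); d=v[0]*np.sign(v[0][1]); yaw=np.degrees(np.arctan2(d[1],d[0]))
    n=np.array([-d[1],d[0]])
    a=box(W,.35,.53,-.15,.15,.006,.1); al=(a[:,:2]-c)@d; la=(a[:,:2]-c)@n
    print(f,len(h),"handle c",c.round(4),"yaw",yaw.round(2),"along min/max",np.percentile(al,[0,1,99,100]).round(4),"handle lat",np.percentile((h[:,:2]-c)@n,[1,99]).round(4))
    p=al[(al>-0.2)&(a[:,2]>.036)&(abs(la)>.015)]; print(" backwall along",np.percentile(p,[5,50,95]).round(4) if len(p) else None)
    w=la[(al>.05)&(a[:,2]>.015)]; print(" walls lat",np.percentile(w,[1,5,95,99]).round(4) if len(w) else None)
    q=h[np.argsort((h[:,:2]-c)@d)]; print(" handle end/zs", q[:3].round(3).tolist())
    gz=[(np.round(b,3),np.percentile(h[(abs((h[:,:2]-c)@d-b)<.006)][:,2],90).round(4)) for b in(-.03,0,.02)];print(gz)
for f in ("w_bin","top0"):
    W=np.load(f+".npz")["W"]
    a=box(W,.45,.78,-.40,-.25,.050,.059)
    L=a[(a[:,1]>-.29)&(a[:,0]<.70)];Rr=a[(a[:,1]<-.35)&(a[:,0]<.70)]
    pl=np.polyfit(L[:,0],L[:,1],1);pr=np.polyfit(Rr[:,0],Rr[:,1],1)
    print(f,"L",len(L),pl,np.polyval(pl,.61).round(4),"R",len(Rr),pr,np.polyval(pr,.61).round(4),"x",np.percentile(a[:,0],[0,1,99,100]).round(3))
    a=box(W,.45,.78,-.365,-.28,.022,.034); a=a[a[:,0]<.53]; print(" front top x",np.percentile(a[:,0],[1,50,99]).round(4),len(a))
    a=box(W,.45,.78,-.365,-.28,.062,.075); print(" rear top x",np.percentile(a[:,0],[1,50,99]).round(4),len(a))
    a=box(W,.50,.56,-.35,-.3,-.01,.02); print(" floor z",np.median(a[:,2]).round(4))
W=np.load("top0.npz")["W"]
for nm,b,r in (("bowl",(.57,.79,-.07,.11,.045,.06),.078),):
    a=box(W,*b); (x,y),rr=cv2.minEnclosingCircle(a[:,:2].astype(np.float32)); print(nm,round(x,4),round(y,4),round(rr,4))
E
```

```text
w_scoop 866 handle c [ 0.4527 -0.0739] yaw 97.27 along min/max [-0.0456 -0.0421  0.156   0.17  ] handle lat [-0.0089  0.0087]
 backwall along [0.0611 0.0905 0.1393]
 walls lat [-0.0408 -0.0404  0.0393  0.0401]
 handle end/zs [[0.461, -0.119, 0.072], [0.456, -0.119, 0.072], [0.457, -0.119, 0.073]]
[(np.float64(-0.03), np.float64(0.0738)), (np.int64(0), np.float64(0.0675)), (np.float64(0.02), np.float64(0.0634))]
top0 242 handle c [ 0.4518 -0.0767] yaw 97.2 along min/max [-0.0646 -0.046   0.1995  0.219 ] handle lat [-0.0101  0.0082]
 backwall along [0.062  0.0931 0.1399]
 walls lat [-0.0422 -0.0413  0.0389  0.0393]
 handle end/zs [[0.464, -0.123, 0.057], [0.461, -0.123, 0.057], [0.458, -0.123, 0.059]]
[(np.float64(-0.03), np.float64(0.0727)), (np.int64(0), np.float64(0.0673)), (np.float64(0.02), np.float64(0.0637))]
w_bin L 956 [ 0.05239665 -0.30556301] -0.2736 R 913 [ 0.0520013  -0.40684868] -0.3751 x [0.502 0.508 0.731 0.733]
 front top x [0.4867 0.4969 0.5133] 580
 rear top x [0.7292 0.7348 0.7415] 690
 floor z 0.0095
top0 L 191 [ 0.05347539 -0.30664952] -0.274 R 184 [ 0.05185901 -0.40747272] -0.3758 x [0.503 0.507 0.732 0.735]
 front top x [0.4874 0.4937 0.5037] 114
 rear top x [0.7277 0.7346 0.7422] 115
 floor z 0.0076
bowl 0.6957 0.0015 0.1155
```

```bash
cat >> h.py <<'E'
PHI=np.radians(25); SG=1
GRIP=np.array([-.099,0,.049]); LIP=np.array([.055,0,0])
ORG=np.array([.4376,.0406,0]); YAW0=np.radians(97.25)
BIN=np.array([.6145,-.3245,0]); BYAW=np.radians(3.0); BOWL=np.array([.675,.022,0])
def pose(lip,yaw,th,sg=None,phi=None):
    "TCP pose with scoop lip at world point, heading yaw, nose-down pitch th"
    sg=SG if sg is None else sg; phi=PHI if phi is None else phi
    S=R.from_euler('ZY',[yaw,th]).as_matrix()
    z=np.array([np.sin(phi),0,-np.cos(phi)])
    M=S@rot(z,[0,sg,0]); p=np.array(lip)+S@(GRIP-LIP+.019*z)
    return p,rv(M)
def binlip(x,z,th,y=0): # bin frame, mm / deg
    c,s=np.cos(BYAW),np.sin(BYAW); x/=1e3;y/=1e3
    return BIN+[c*x-s*y,s*x+c*y,z/1e3],BYAW,np.radians(th)
def lip0(dz=0): return ORG+[.055*np.cos(YAW0),.055*np.sin(YAW0),dz],YAW0,0
E
python3 - <<'E'
from h import *
d=np.degrees
for ph in (15,25):
  for sg in (1,-1):
    P=np.radians(ph)
    f=lambda a:manip.ik(*pose(*a,sg=sg,phi=P))
    out=[("pick",f(lip0())),("pick+",f(lip0(.12)))]
    for a in [(-62,80,28),(-62,9,28),(0,9,13),(50,9,3),(102,9,2),(100,40,-20),(60,110,-22)]: out.append((a,f(binlip(*a))))
    for yw in (0,30,60,90,120):
      for th in (-20,25,60,70):
        out.append(((yw,th),f((BOWL+[0,0,.075 if th>0 else .13],np.radians(yw),np.radians(th)))))
    print("phi",ph,"sg",sg)
    for k,q in out: print("  ",k,None if q is None else np.round(q,2))
E
```

```text
phi 15 sg 1
   pick [-0.4   0.6   2.09  0.39  0.62  2.27]
   pick+ [-0.4   0.38  2.    0.29  0.91  2.42]
   (-62, 80, 28) [-0.7   0.5   1.68 -0.17  1.14 -2.24]
   (-62, 9, 28) [-0.7   0.59  1.74 -0.19  0.99 -2.21]
   (0, 9, 13) [-0.73  0.6   1.82  0.04  0.7  -2.39]
   (50, 9, 3) [-0.74  0.64  1.85  0.3   0.52 -2.62]
   (102, 9, 2) [-0.69  0.68  1.76  0.29  0.55 -2.55]
   (100, 40, -20) [-0.81  0.73  1.98  1.57  0.45  2.38]
   (60, 110, -22) [-0.89  0.6   2.04  1.43  0.51  2.48]
   (0, -20) [-0.12  0.44  2.32  2.84  0.23  1.76]
   (0, 25) [-0.07  0.51  1.68 -0.01  1.12 -1.64]
   (0, 60) [-0.05  0.85  1.04 -0.04  2.03 -1.63]
   (0, 70) [-0.05  0.98  0.85 -0.05  2.28 -1.63]
   (30, -20) [-0.46  0.49  2.18  1.37  0.51  2.47]
   (30, 25) [-0.13  0.53  1.65 -0.12  1.1  -2.17]
   (30, 60) [ 0.04  0.83  1.1  -0.36  1.92 -2.06]
   (30, 70) [ 0.07  0.94  0.93 -0.44  2.14 -2.1 ]
   (60, -20) [-0.55  0.62  1.82  0.82  0.9   2.52]
   (60, 25) None
   (60, 60) [ 0.11  0.76  1.24 -0.61  1.65 -2.4 ]
   (60, 70) [ 0.16  0.84  1.14 -0.71  1.82 -2.39]
   (90, -20) [-0.49  0.8   1.39  0.55  1.31  2.41]

[... 3757 characters left out ...]
, 60) [ 0.01  0.75  1.17 -0.29  1.75  1.09]
   (30, 70) [ 0.05  0.87  1.   -0.36  1.98  1.08]
   (60, -20) [-0.61  0.66  1.84  0.98  1.01 -0.8 ]
   (60, 25) [-0.24  0.54  1.62  0.    0.98  0.29]
   (60, 60) [ 0.07  0.7   1.29 -0.5   1.53  0.71]
   (60, 70) [ 0.14  0.78  1.18 -0.6   1.7   0.74]
   (90, -20) [-0.53  0.85  1.37  0.66  1.43 -0.8 ]
   (90, 25) [-0.24  0.62  1.46  0.    1.06 -0.24]
   (90, 60) [ 0.1   0.62  1.44 -0.65  1.23  0.37]
   (90, 70) [ 0.19  0.67  1.42 -0.8   1.33  0.5 ]
   (120, -20) [-0.39  1.06  0.85  0.47  1.86 -0.92]
   (120, 25) [-0.2   0.7   1.29 -0.    1.15 -0.72]
   (120, 60) [ 0.08  0.55  1.6  -0.75  0.87  0.02]
   (120, 70) [ 0.18  0.55  1.66 -1.01  0.9   0.3 ]
```

```bash
sed -i 's/PHI=np.radians(25); SG=1/PHI=np.radians(15); SG=-1/' h.py; python3 - <<'E'
from h import *
p,r=pose(*lip0(.10)); manip.reach(p,r)
p,r=pose(*lip0(0)); manip.move_linear(p,r,rate=.12)
manip.grasp(); s=manip.sense(); print(s["width"],s["finger_force"],s["t"],s["force"].round(1))
p,r=pose(*lip0(.12)); manip.move_linear(p,r,rate=.15)
s=manip.sense(); print(s["width"],s["force"].round(2))
p,r=pose(*binlip(-62,90,28)); manip.reach(p,r)
s=manip.sense(); print(s["width"],s["force"].round(2),s["torque"].round(2),s["t"])
im,d,K,Rw,o=cam("scene"); cv2.imwrite("pics/s1.png",im[120:400,40:440])
W=cloud(d,K,Rw,o); np.savez("s1.npz",W=W)
E
```

```text
0.01821259212075347 29.99939203262329 8.9167 [-0.6 -0.3  0.2]
0.01796695383756751 [-0.6   0.39 -2.24]
0.018038038186570682 [ 0.22  0.06 -2.78] [-0.05  0.04  0.  ] 11.3083
```

View pics/s1.png

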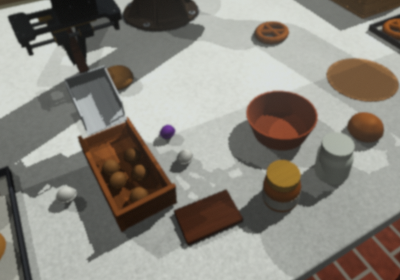

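The view shows the scoop gripped and nose-down at crop (95,100), lined up with the bin's low end. All five nuts are still in the bin. Now I'll descend by feel and push through.

```bash
python3 - <<'E'
from h import *
def go(x,z,th,rate=.1):
    p,r=pose(*binlip(x,z,th)); manip.move_linear(p,r,rate=rate)
    s=manip.sense(); return s
go(-62,16,28,.12); f0=manip.sense()["force"]
z0=16
for z in np.arange(13.5,3,-1.5):
    s=go(-62,z,28,.04); z0=z; print(z,(s["force"]-f0).round(2),s["position"][2].round(4))
    if abs((s["force"]-f0)[2])>2.5: break
zf=z0; open("zf.txt","w").write(str(zf))
z=zf+.7
for x,th in [(-30,20),(0,13),(20,11),(50,4),(70,2)]:
    s=go(x,z,th,.08); print(x,(s["force"]-f0).round(2),s["t"])
    if abs(s["force"]-f0).max()>25: print("stop");break
im,d,K,Rw,o=cam("top"); cv2.imwrite("pics/t2.png",cv2.resize(im[150:240,310:420],None,fx=5,fy=5,interpolation=cv2.INTER_CUBIC))
E
```

```text
13.5 [0.12 0.14 0.  ] 0.1109
12.0 [ 0.73 -0.53 -0.38] 0.1091
10.5 [ 0.97 -0.24  0.5 ] 0.1074
9.0 [ 0.93  0.16 -0.04] 0.1059
7.5 [-0.07  0.74  0.36] 0.1045
6.0 [ 0.52 -0.11  3.54] 0.1033
-30 [-0.46  0.85  0.57] 14.1
0 [-0.1  -0.51 -0.1 ] 14.5833
20 [ 0.69 -0.34  1.65] 14.9667
50 [ 1.6  -0.05 -0.19] 15.4917
70 [ 0.44 -0.2   0.03] 15.8833
```

View pics/t2.png

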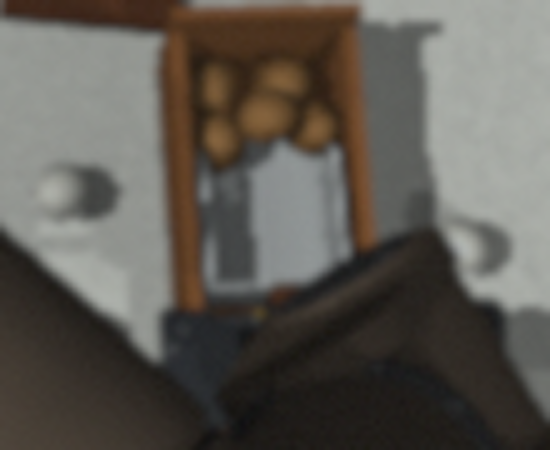

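The picture shows the nuts gathered at the rear wall, around (265,105), with the lip just beneath the nearest ones. I'll keep pushing.

```bash
python3 - <<'E'
from h import *
zf=float(open("zf.txt").read())
f0=manip.sense()["force"]
for x,th in [(80,2),(88,2),(94,2),(99,2),(102,2)]:
    p,r=pose(*binlip(x,zf+.4,th)); manip.move_linear(p,r,rate=.06)
    s=manip.sense(); print(x,(s["force"]-f0).round(1),s["position"].round(4),p.round(4),s["t"])
    if abs(s["force"]-f0).max()>25: print("stop");break
im,d,K,Rw,o=cam("top"); cv2.imwrite("pics/t3.png",cv2.resize(im[150:240,310:420],None,fx=4,fy=4,interpolation=cv2.INTER_CUBIC))
W=cloud(d,K,Rw,o)
for r in manip.outline_of("top","nut0"):
    p=W[r["pixels"]]; print(round(r["conf"],2),np.nanmedian(p,0).round(3),np.nanmax(p[:,2]).round(3))
E
```

```text
80 [-0.7 -0.6  1.8] [ 0.5471 -0.3281  0.0423] [ 0.5467 -0.3281  0.0422] 16.25
88 [0.6 0.4 2.6] [ 0.5551 -0.3277  0.0423] [ 0.5547 -0.3276  0.0422] 16.5333
94 [1.3 0.5 2.4] [ 0.561  -0.3273  0.0422] [ 0.5607 -0.3273  0.0422] 16.7833
99 [ 0.9 -0.   1.5] [ 0.5659 -0.3271  0.0422] [ 0.5656 -0.3271  0.0422] 17.0333
102 [ 1.1 -0.5  1.5] [ 0.5688 -0.3269  0.0422] [ 0.5686 -0.3269  0.0422] 17.2833
0.6 [ 0.637 -0.204  0.026] 0.037
0.54 [ 0.683 -0.323  0.056] 0.066
0.4 [ 0.665 -0.299  0.041] 0.051
0.38 [ 0.707 -0.341  0.038] 0.055
```

View pics/t3.png

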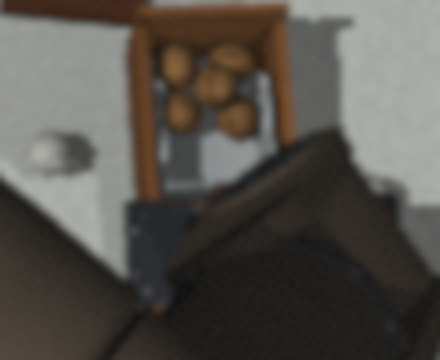

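```bash
python3 - <<'E'
from h import *
zf=float(open("zf.txt").read())
f0=manip.sense()["force"]
for x,dz,th in [(103.5,9,-4),(104,20,-10),(105,40,-16),(104,58,-18)]:
    p,r=pose(*binlip(x,zf+dz,th)); manip.move_linear(p,r,rate=.06)
    s=manip.sense(); print(x,(s["force"]-f0).round(1),s["t"])
    if abs(s["force"]-f0).max()>25: print("stop");break
manip.wait(.3)
im,d,K,Rw,o=cam("top"); cv2.imwrite("pics/t4.png",cv2.resize(im[150:240,310:420],None,fx=4,fy=4,interpolation=cv2.INTER_CUBIC))
E
```

```text
103.5 [-0.6  0.6 -2.4] 17.775
104 [-2.2  0.4 -1.6] 18.25
105 [-0.4 -0.3 -3.4] 18.7
104 [-0.4  0.5 -3.1] 19.0583
```

View pics/t4.png

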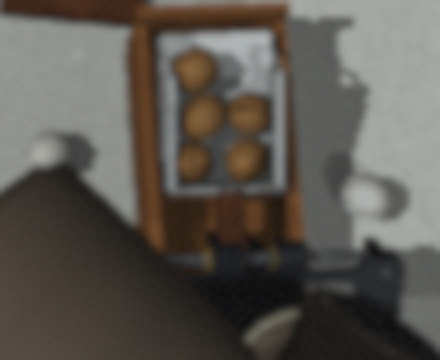

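All five nuts are in the pan. I'll lift, carry and tip them.

```bash
python3 - <<'E'
from h import *
W=np.load("top0.npz")["W"]; m=(W[...,2]>.05)&(W[...,2]<.062)&(np.hypot(W[...,0]-.674,W[...,1]-.022)<.095)
a=W[m][:,:2]; A=np.c_[2*a,np.ones(len(a))]; c=np.linalg.lstsq(A,(a**2).sum(1),rcond=None)[0]; B=np.r_[c[:2],0]; print("bowl",B.round(4),len(a),np.sqrt(c[2]+c[0]**2+c[1]**2).round(4))
p,r=pose(*binlip(100,150,-18)); manip.move_linear(p,r,rate=.12)
yw=np.radians(60); h=np.array([np.cos(yw),np.sin(yw),0])
def go(off,z,th,rate):
    p,r=pose(B+h*off+[0,0,z],yw,np.radians(th)); manip.move_linear(p,r,rate=rate)
go(-.09,.16,-15,.18)
print(manip.sense()["t"])
go(-.035,.10,-12,.12)
im,_,_,_,_=cam("top"); cv2.imwrite("pics/t5.png",im)
go(-.035,.075,8,.10)
for th in (18,28,38,50,62): go(-.035,.07,th,.10)
manip.wait(.5); print(manip.sense()["t"])
im,_,_,_,_=cam("scene"); im2,_,_,_,_=cam("top")
cv2.imwrite("pics/p6.png",np.hstack([cv2.resize(im[150:350,220:460],(400,333)),cv2.resize(im2[100:300,150:390],(400,333))]))
E
```

```text
bowl [0.6643 0.0208 0.    ] 326 0.0761
21.425
25.4833
```

View pics/p6.png

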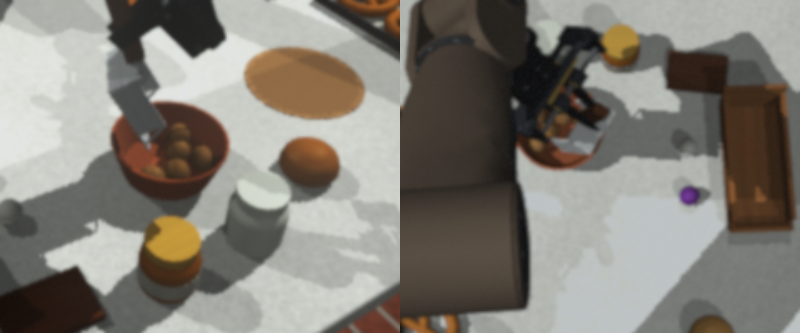

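Left view: all five nuts are in the bowl, around (175,155). Right view: the bin is empty. Next I'll put the scoop back down.

```bash
python3 - <<'E'
from h import *
B=np.array([.668,.021,0]); yw=np.radians(60); h=np.array([np.cos(yw),np.sin(yw),0])
p,r=pose(B-h*.06+[0,0,.15],yw,np.radians(50)); manip.move_linear(p,r,rate=.15)
p,r=pose(*lip0(.13)); manip.reach(p,r)
p,r=pose(*lip0(.012)); manip.move_linear(p,r,rate=.15)
manip.wait(.2); f0=manip.sense()["force"]
for z in (.006,.004,.002,.001,0,-.001,-.002):
    p,r=pose(*lip0(z)); manip.move_linear(p,r,rate=.04)
    s=manip.sense(); df=(s["force"]-f0)[2]; print(z,df.round(2))
    if df>2.5: break
manip.open_gripper(); manip.wait(.2)
M=R.from_rotvec(r).as_matrix(); manip.move_linear(p-M[:,2]*.13,rate=.2)
print(manip.sense()["t"])
# where next
up=rv(rot([0,0,-1],[1,0,0]))
p=np.array([.62,-.25,.30]); q=manip.ik(p,up); print(q)
manip.move_j(q)
im,d,K,Rw,o=cam("top"); W=cloud(d,K,Rw,o); np.savez("t7.npz",W=W); cv2.imwrite("pics/t7.png",cv2.resize(im[90:330,110:430],(800,600)))
for k in ("bowl","mat","scoop","roll_a","nut0"):
    for r_ in manip.outline_of("top",k):
        if r_["conf"]<.3: continue
        a=W[r_["pixels"]]; print(k,round(r_["conf"],2),np.nanmedian(a,0).round(3),np.nanpercentile(a,1,axis=0).round(3),np.nanpercentile(a,99,axis=0).round(3))
print(manip.sense()["t"])
E
```

```text
0.006 -0.4
0.004 -0.39
0.002 -0.83
0.001 -0.68
0 -0.15
-0.001 -1.27
-0.002 6.8
32.75
[-4.82022561e-01  4.91956026e-01  1.32523705e+00 -4.44089210e-16
  1.32439958e+00 -4.82022561e-01]
bowl 0.79 [0.666 0.017 0.02 ] [ 0.593 -0.051  0.   ] [0.74  0.096 0.058]
mat 0.93 [0.616 0.325 0.001] [ 0.531  0.239 -0.005] [0.705 0.412 0.008]
scoop 0.76 [ 0.46  -0.002  0.02 ] [ 0.375 -0.064 -0.004] [0.485 0.051 0.722]
roll_a 0.97 [0.762 0.178 0.039] [0.73  0.144 0.017] [0.801 0.217 0.05 ]
nut0 0.69 [ 0.684 -0.018  0.031] [ 0.671 -0.036  0.002] [ 0.706 -0.003  0.04 ]
nut0 0.55 [ 0.608 -0.437  0.025] [ 0.594 -0.459 -0.004] [ 0.629 -0.423  0.033]
nut0 0.51 [0.638 0.056 0.035] [0.626 0.043 0.019] [0.652 0.071 0.044]
nut0 0.46 [0.661 0.037 0.034] [0.65  0.023 0.023] [0.674 0.05  0.041]
nut0 0.46 [0.689 0.057 0.031] [0.676 0.042 0.006] [0.709 0.073 0.04 ]
nut0 0.43 [0.691 0.014 0.032] [ 0.677 -0.     0.02 ] [0.708 0.029 0.041]
34.1083
```

View pics/t7.png

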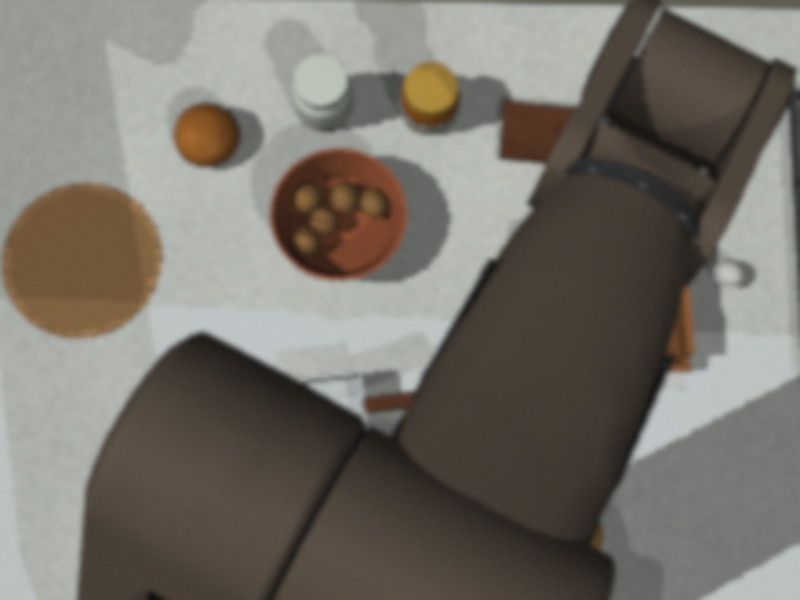

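The bowl at (339,214) holds all five nuts, and the scoop is down. Next I'll push the bowl with the open fingers cradling its rim, taking a slight detour to clear the roll.

```bash
cat >> h.py <<'E'
def rimfit():
    im,d,K,Rw,o=cam("top"); rs=manip.outline_of("top","bowl"); m=rs[0]["pixels"].astype(np.uint8)
    c=max(cv2.findContours(m,cv2.RETR_EXTERNAL,cv2.CHAIN_APPROX_NONE)[0],key=cv2.contourArea)[:,0]
    r=np.c_[(c[:,0]-K[0,2])/K[0,0],(c[:,1]-K[1,2])/K[1,1],np.ones(len(c))]@Rw.T
    p=(o+r*((.055-o[2])/r[:,2])[:,None])[:,:2]
    (x,y),rad=cv2.minEnclosingCircle(p.astype(np.float32)); return np.array([x,y,0]),rad,im
def cr(c,h,D,z=.03):
    h=np.array([h[0],h[1],0.]);h/=np.linalg.norm(h)
    return np.array([c[0],c[1],0])-D*h+[0,0,z], rv(rot([0,0,-1],[h[1],-h[0],0]))
T=np.array([.617,.3255,0])
E
python3 - <<'E'
from h import *
B,rad,_=rimfit(); print("bowl",B.round(4),rad)
V=np.array([.633,.12,0]); h1=V-B; h2=T-V
p,r=cr(B,h1,.115,.13); manip.reach(p,r)
p,r=cr(B,h1,.115); manip.move_linear(p,r,rate=.15)
f0=manip.sense()["force"]
for w,h,rate in [((B,h1,.085),h1,.08),((B+.5*(V-B),h1,.0745),h1,.07),((V,.5*h1/np.linalg.norm(h1)+.5*h2/np.linalg.norm(h2),.0745),0,.07),((V+.3*(T-V),h2,.0745),0,.07)]:
    p,r=cr(*w); manip.move_linear(p,r,rate=rate); print((manip.sense()["force"]-f0).round(1),manip.sense()["t"])
c,rad,im=rimfit(); print("bowl",c.round(4),rad,"tcp",manip.sense()["position"].round(4))
cv2.imwrite("pics/t8.png",cv2.resize(im[90:330,110:430],(800,600)))
E
```

```text
Traceback (most recent call last):
  File "h.py", line 38, in rimfit
    im,d,K,Rw,o=cam("top"); rs=manip.outline_of("top","bowl"); m=rs[0]["pixels"].astype(np.uint8)
                                                                 ~~^^^
IndexError: list index out of range
```

```bash
sed -i 's/    im,d,K,Rw,o=cam("top"); rs=manip.outline_of("top","bowl"); m=/    for _ in range(5):\n        im,d,K,Rw,o=cam("top"); rs=[q for q in manip.outline_of("top","bowl") if q["conf"]>.4]\n        if rs: break\n    m=/' h.py
cat > push.py <<'E'
from h import *
B,rad,_=rimfit(); print("bowl",B.round(4),rad)
if abs(rad-.081)>.01 or np.linalg.norm(B[:2]-[.668,.022])>.02: B=np.array([.668,.022,0]); print("fallback")
V=np.array([.633,.12,0]); h1=V-B; h2=T-V
p,r=cr(B,h1,.115,.13); manip.reach(p,r)
p,r=cr(B,h1,.115); manip.move_linear(p,r,rate=.15)
f0=manip.sense()["force"]
u=lambda a:a/np.linalg.norm(a)
for w,rate in [((B,h1,.085),.08),((B+.5*(V-B),h1,.0745),.07),((V,u(h1)+u(h2),.0745),.07),((V+.3*(T-V),h2,.0745),.07)]:
    p,r=cr(*w); manip.move_linear(p,r,rate=rate); print((manip.sense()["force"]-f0).round(1),manip.sense()["t"])
c,rad,im=rimfit(); print("bowl",c.round(4),rad,"tcp",manip.sense()["position"].round(4))
cv2.imwrite("pics/t8.png",cv2.resize(im[90:330,110:430],(800,600)))
E
python3 push.py
```

```text
bowl [0.6638 0.0216 0.    ] 0.0810578316450119
[-0.4 -0.2  0. ] 36.625
[ 0.9 -0.6 -0.1] 37.6583
[-1.   0.2  0.1] 38.5583
[-0.2 -1.3 -0.3] 39.5917
bowl [0.6454 0.2496 0.    ] 0.021312233060598373 tcp [0.6341 0.1071 0.03  ]
```

View pics/t8.png

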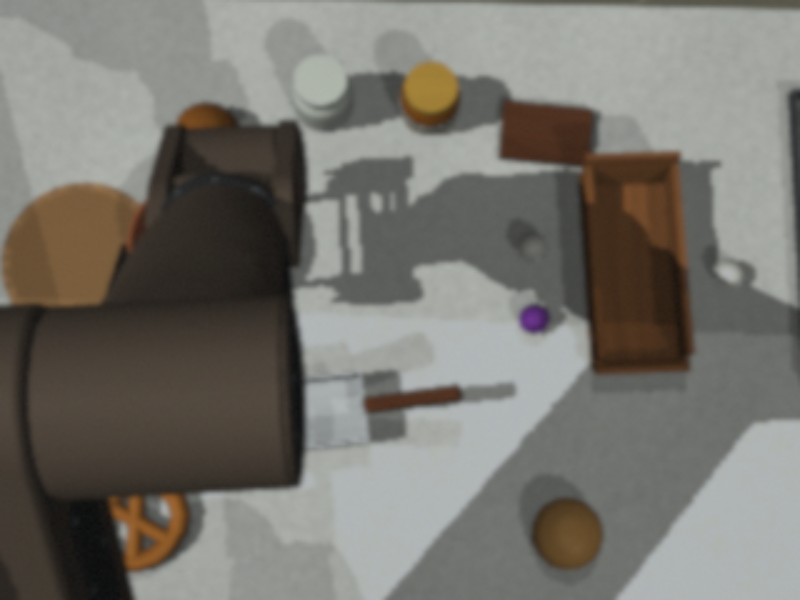

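The bowl's rim edge shows at (130,240), where I expected it. The scoop lies as placed at (380,408). I'll finish the push and check with the scene camera.

```bash
cat > fin.py <<'E'
from h import *
V=np.array([.633,.12,0]); h2=T-V
p,r=cr(T-.008*h2/np.linalg.norm(h2),h2,.0745); manip.move_linear(p,r,rate=.07)
s=manip.sense(); print(s["force"].round(1),s["t"])
p,r=cr(T,h2,.13); manip.move_linear(p,r,rate=.15)
p,r=cr(T,h2,.13,.20); manip.move_linear(p,r,rate=.2)
q=manip.sense()["joint_pos"].copy(); q[0]-=1.0; manip.move_j(q); manip.wait(.3)
c,rad,im=rimfit(); print("bowl",c.round(4),rad,"off",np.hypot(*(c-T)[:2]).round(4),manip.sense()["t"])
cv2.imwrite("pics/t9.png",cv2.resize(im[90:330,90:410],(800,600)))
E
python3 fin.py
```

```text
[-0.2 -1.6  0. ] 41.7917
bowl [0.6187 0.3148 0.    ] 0.0792723149061203 off 0.0108 45.9083
```

View pics/t9.png

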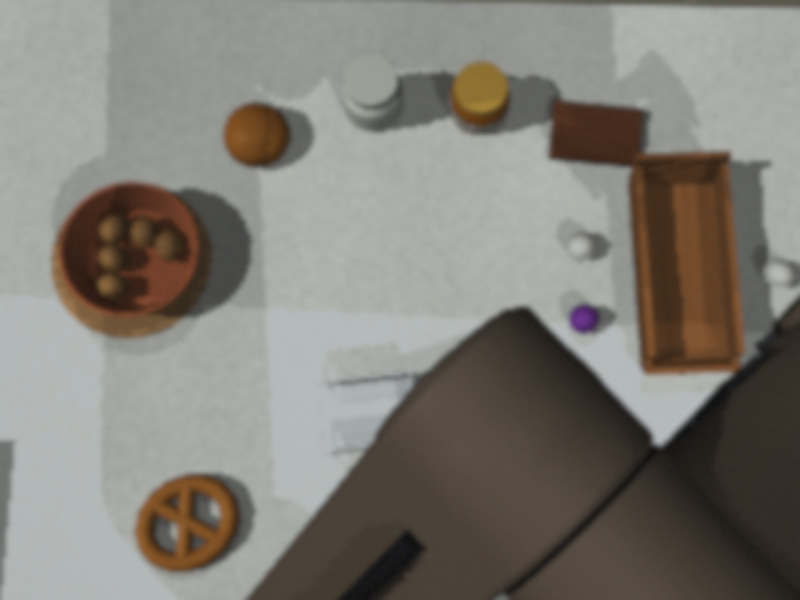

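The bowl, with five nuts in it, stands on the mat about 11 mm off centre. The scoop is flat and nothing is touching the robot, so I'm handing in.

```bash
python3 -c "
from h import *
print(manip.sign_off())"
```

```text
the job is handed in; nothing more can be done
None
```

I handed the job in: all five walnuts are in the bowl, the bowl stands on the mat about 11 mm off centre, and the scoop lies flat on the counter; the sign-off returned no verdict.

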